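Put the blender's grinding cup away in its drawer

ROBOT

A 7-joint arm with a two-finger parallel gripper is mounted at the origin on the work surface. World frame = base frame: x ahead of the robot, y to its left, z up, the work surface at z = 0. Lengths are in m, angles in rad, forces in N, time in s.
With the tool pointing down it reaches from about 0.425 to 1.025 m from the base axis. Payload 3.6 kg.
Tool frame: the origin (TCP) lies on the centre line of the jaws, within the pads' length; the fingertips stand 8 mm ahead of it and the grasp point (between the pads) lies 11 mm behind it; z points along the fingers, y is the direction in which the jaws open and shut (so a half turn about z gives the same grasp; the last joint's range is limited). The gripper opens to 85 mm and grips with 20 to 120 N. Pads are 22 mm wide; open, the fingers measure 114 mm over their backs; the gripper's body (76 mm by 85 mm) begins 54 mm behind the grasp point. The pads swing forward as they close: fully open they stand 13 mm farther back than shut.
Start: joints at [1.127, 0.591, 0.048, 1.609, -0.033, 0.943, -0.034], TCP at [0.248, -0.681, 0.239] pointing down, gripper open.
Joint ranges: [-2.69, 2.69], [-0.47, 2.24], [-1.27, 1.36], [0.19, 2.51], [-1.53, 4.68], [0.08, 2.07], [-3.09, 3.09]. Speed limits (rad/s): [2.57, 2.57, 3.14, 3.14, 3.14, 3.14, 3.14].

INTERFACE

Orientations are given as a rotation vector (axis times angle).
In Python, from cell import env, vision gives the robot as it stands. The module is installed in compiled form; this text tells all that it offers.
- The arm moves only by the tool drive_tool, never from a script. Its argument "commands" is a list that holds one entry, the list of rows, each a list of 7 numbers: the turn, a rotation vector about the tool's x, y, z normalised to -1 to 1, where 1 is 5 degrees, then the shift along the tool's x, y, z normalised to -1 to 1, where 1 is 0.04 m, then the opening, from 0 (shut) to 1 (fully open). In form: [[[wx, wy, wz, dx, dy, dz, fingers], ...]]. A call has 1 to 20 rows; each row shifts and turns the pose as measured when the row begins, along the tool's axes as they then stand; what a row does not reach is not made up. A row lasts 1/12 s, in which the tool goes at most 41.7 mm and 7.16 degrees, less where a joint would pass 70% of its speed; a pose out of reach is approached as far as the arm can. A call with a number of a shift or a turn outside -1 to 1 is refused whole. A call with a gripper value outside its range is refused whole. The fingers move at their own pace and stop on an object; "grip_force" is the grip in N (left out, the last holds). Time passes only in rows, so rows that do not move let the fingers close. It gives the time, the measured TCP pose, the force and the opening at its end, in the units of the state.
- env.read_state(): the state, without advancing time (a new reading comes with each control period).
- vision.read_camera(name): name is "scene" or "top" or "wrist"; returns the picture (384x512x3 uint8, red, green, blue); there is no depth.
- vision.camera_params(name): a dict with "fx", "fy", "cx", "cy" (pixels), "dist" ([k1, k2, p1, p2, k3] as OpenCV has them; the pictures are not rectified), "cam_to_world" (4x4, takes a point from camera to world coordinates); the wrist camera has in their place "tool_from_camera" (4x4, takes a point from camera to tool coordinates, whose origin is the TCP and whose axes are the flange's). Camera axes: x right, y up, looking along -z (the intrinsics and any distortion apply to the point x, -y, -z); pixel columns grow to the right and rows downward; lengths in m; the calibration is good to about 2 mm. A picture is of the moment at which its call begins: read the wrist's pose just before it. camera_params takes no time and is no camera call.
- env.sign_off(): hands the job in, once; it reports no verdict.
The state is a dict: "time_s": time; "q": joint angles; "qd": joint speeds; "tau": joint torques, N m; "ee_pos": TCP position; "tool_rot": TCP orientation; "force": force on the tool from outside, world axes, zero at the start; "wrist_torque": the same for the moment, N m; "gripper_width": finger opening in m.
Only numpy, scipy, OpenCV 4.12 (cv2) and the standard library are available. Lean on these libraries where they do the work, as an engineer would, in place of code of your own. Each camera call takes 0.05 s, during which the arm holds its last target.

TASK

The blender's grinding cup has been left among the spice jars in the rack: lift it up over the front rail, stand it upright in the open drawer without dropping it, then push the drawer fully shut. Leave the spice jars standing in the rack and everything else on the counter where it is.

Things in the scene. Friction and masses are not known exactly. Their poses are not given: they have to be found in the camera images.
- cup_center (a point): Centre (half-way up, 36 mm above its underside) of the grinding cup, the one thing in the rack that is not a jar: a ribbed white screw collar 66 mm across and 12 mm high, on it a narrower domed steel cup, 54 mm across with straight sides from 12 to 57 mm up, rounded top 72 mm up. About 0.18 kg. z up; yaw does not matter. It stands on the rack's upper board, in any one of three places.
- jar1_center (a point): Centre (half-way up, 34 mm above its underside) of a spice jar: plain glass cylinder 44 mm in diameter with a flat steel lid 45 mm in diameter, 68 mm high in all; stands upright on the rack's upper board.
- jar2_center (a point): Centre of the second spice jar, of the same make and size.
- rack_board (a point): Centre of the top face of the upper board of a wooden two-tier spice rack, fixed on the counter left or right (the chest on the other side). x: from the rack's front (robot's side) to its back; y: along the board; z: up. This face is 85 mm above the counter, 106 mm deep, 340 mm long; the cup and two jars stand on it in a row along y, about 100 mm apart. Its wooden ends rise 42 mm above it.
- rack_rail (a point): Middle of the rack's front rail, a round steel bar 6 mm thick that runs along the whole front edge of the upper board, its top 29 mm above the board and its axis 49 mm in front of the board's centre line; the same rail runs along the back edge. Same axes as the board.
- drawer_floor (a point): Middle of the front edge of the drawer's inner floor, where it meets the front panel's inner face (moves with the drawer). x: into the chest, the way the drawer closes; y: along its width; z: up. The floor is 22 mm above the counter and runs 200 mm along x, 110 mm either way along y; side and back walls rise 48 mm above it. The front panel is 14 mm thick, 276 mm wide, its top 91 mm above the floor.
- drawer_handle (a point): Middle of the drawer's steel bar handle: a level bar 110 mm long (along the drawer's y) standing 35 mm off the outer face of the drawer front, 80 mm above the counter. Moves with the drawer.
- drawer (a joint): How far the drawer stands open, in m: 0 is fully shut, against its stop. It starts 0.15 to 0.18 m open. It slides with about 1.5 N of friction and stays where it is left; pushing it towards its x axis shuts it.
- chest_front (a point): Middle of the upper front edge of the small wooden drawer chest, fixed on the counter: 118 mm high, 280 mm wide, 240 mm deep; same axes as the drawer. Behind this point the drawer is covered by the chest's top, whose underside is 84 mm above the drawer's floor. Shut, the drawer's front panel lies against this face. A white bowl 32 mm high is fixed on the rear of the chest's top.
- glass_lid: Bystander: clear glass blender lid with a steel rim and a black knob, 125 mm in diameter, 32 mm high, lying on the counter to the robot's right. Origin at the centre of its underside.
- cap: Bystander: white plastic cap, 54 mm in diameter, 24 mm high, lying in the green tray. Origin at the centre of its underside.
- wrench: Bystander: small steel wrench 150 mm long, lying flat on the counter in the gap between rack and chest, towards the robot. Its length is its x axis.
- tray: Bystander: green plastic tray 140 x 180 x 24 mm on the counter to the robot's left, with the cap and the sealing ring in it. Origin at the centre of its underside.
- seal: Bystander: silicone sealing ring, 92 mm outside diameter, 8 mm high, lying in the tray. Origin at the centre of its underside.

How it is judged:
By the outcome, as a careful person would: the job done as asked, in the order asked, and still so for the second after the job is handed in, with the robot touching nothing.
It also fails if it takes over 61 s, if anything falls off the work surface, if the arm or the gripper's body presses on something with over 40 N, if the wrist force passes 120 N, or if a joint passes its speed limit or range.

## Working session

There is one attempt and no reset: what is moved stays moved. The work goes in short steps, Python scripts to look and compute and a tool call to move; the robot and the scene stay as the last step left them, time stands still between calls to the robot, and variables do not carry over. Pictures are saved under pics/ and viewed, and the job is handed in when it is done.

Besides the shell and the picture viewer there is one more tool, called after ">>>" as name(argument=value, ...), one argument or row to a line, values as JSON. drive_tool: Moves the arm, as the interface text tells. Scaled input: -1 to 1 covers 0.04 m each way for a shift and 5 degrees each way for a turn. Its arguments: {"type":"object","properties":{"commands":{"type":"array"},"grip_force":{"type":"number"}},"required":["commands"]}

```bash
mkdir -p pics
cat > h.py <<'E'
import numpy as np,cv2
from cell import env,vision
from scipy.spatial.transform import Rotation as R
def grab(n,f):
    im=vision.read_camera(n); cv2.imwrite('pics/'+f,cv2.cvtColor(im,cv2.COLOR_RGB2BGR)); return im
def ray(n,u,v,T=None):
    p=vision.camera_params(n)
    K=np.array([[p['fx'],0,p['cx']],[0,p['fy'],p['cy']],[0,0,1]])
    x,y=cv2.undistortPoints(np.array([[[u,v]]],float),K,np.array(p['dist'],float))[0,0]
    if T is None: T=np.array(p['cam_to_world'])
    return T[:3,3],T[:3,:3]@np.array([x,-y,-1])
def onz(n,u,v,z,T=None):
    o,d=ray(n,u,v,T); return o+d*(z-o[2])/d[2]
def proj(n,P):
    p=vision.camera_params(n);T=np.linalg.inv(np.array(p['cam_to_world']))
    K=np.array([[p['fx'],0,p['cx']],[0,p['fy'],p['cy']],[0,0,1]])
    c=T[:3,:3]@np.array(P)+T[:3,3]
    return cv2.projectPoints(np.array([[c[0],-c[1],-c[2]]]),np.zeros(3),np.zeros(3),K,np.array(p['dist'],float))[0].ravel()
E
python3 - <<'E'
from h import *
grab('scene','s0.png');grab('top','t0.png')
s=env.read_state();print(s)
for n in('scene','top'):print(vision.camera_params(n))
print(vision.camera_params('wrist'))
E
```

```text
{'time_s': 0.1, 'q': array([ 1.12750028,  0.59206618,  0.0483349 ,  1.60970259, -0.03329811,
        0.94269772, -0.03370345]), 'qd': array([-0.000443  , -0.00285102, -0.0001945 , -0.00405738,  0.00039746,
        0.00079517,  0.00207562]), 'tau': array([ 4.63647026e-03, -5.50001299e+01,  1.55321561e+00, -1.98826075e+01,
        9.71440051e-03,  3.82451661e-03, -1.64213837e-06]), 'ee_pos': array([ 0.24820145, -0.68040912,  0.23822483]), 'tool_rot': array([-3.09167281e+00, -5.46392678e-01,  7.74423695e-04]), 'force': array([-0.43664641, -0.43987803, -0.37744588]), 'wrist_torque': array([-0.00755112,  0.01687607,  0.06479856]), 'gripper_width': 0.08532713203104102}
{'fx': 392.87389163248287, 'fy': 392.87389163248287, 'cx': 249.11690992236714, 'cy': 192.9055824188018, 'dist': array([-0.00259827,  0.        ,  0.        ,  0.        ,  0.        ]), 'cam_to_world': array([[-0.81053486, -0.50242159,  0.30100796,  0.89720595],
       [ 0.58568139, -0.69243819,  0.42131539,  0.55235554],
       [-0.00324854,  0.51778557,  0.85550427,  1.16958357],
       [ 0.        ,  0.        ,  0.      
[... 307 characters left out ...]
,  0.0191652 ,  0.02377085],
       [ 0.01763965,  0.15109104,  0.98836245,  1.34378601],
       [ 0.        ,  0.        ,  0.        ,  1.        ]])}
{'fx': 302.67966044897463, 'fy': 302.67966044897463, 'cx': 253.6211472174614, 'cy': 191.09304865188335, 'dist': array([-0.05215656,  0.        ,  0.        ,  0.        ,  0.        ]), 'tool_from_camera': array([[ 5.58295010e-04,  9.59467163e-01,  2.81819891e-01,
         7.08329178e-02],
       [ 9.99999841e-01, -5.58283915e-04, -8.03344194e-05,
         7.25985728e-04],
       [ 8.02572744e-05,  2.81819891e-01, -9.59467322e-01,
        -1.35398354e-01],
       [ 0.00000000e+00,  0.00000000e+00,  0.00000000e+00,
         1.00000000e+00]])}
```

View pics/s0.png

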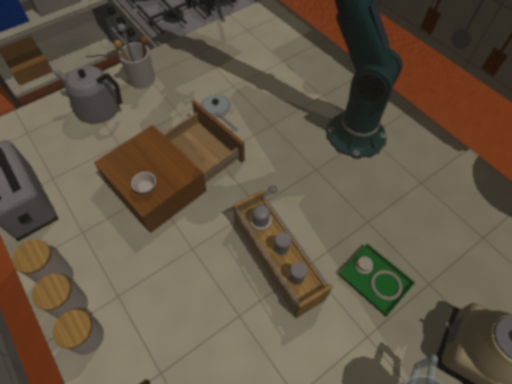

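View pics/t0.png

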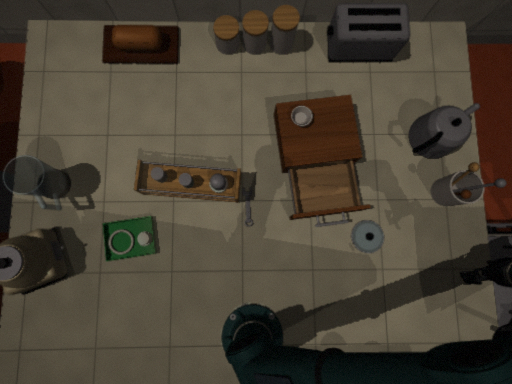

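Top view: rack at left with the cup nearest the chest at about (218,182), jars at (157,173) and (186,180), and the drawer open at (325,185). I'll zoom in.

Run:
```python
import cv2,numpy as np
t=cv2.imread('pics/t0.png');s=cv2.imread('pics/s0.png')
g=lambda a:np.clip((a/255.)**0.6*255,0,255).astype('uint8')
cv2.imwrite('pics/t0r.png',g(cv2.resize(t[150:210,125:255],None,fx=6,fy=6,interpolation=cv2.INTER_CUBIC)))
cv2.imwrite('pics/t0d.png',g(cv2.resize(t[85:235,265:390],None,fx=4,fy=4,interpolation=cv2.INTER_CUBIC)))
cv2.imwrite('pics/s0r.png',g(cv2.resize(s[180:315,225:335],None,fx=4.4,fy=4.4,interpolation=cv2.INTER_CUBIC)))
cv2.imwrite('pics/s0d.png',g(cv2.resize(s[95:235,90:255],None,fx=4,fy=4,interpolation=cv2.INTER_CUBIC)))
```

```text
(no output)
```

View pics/t0r.png

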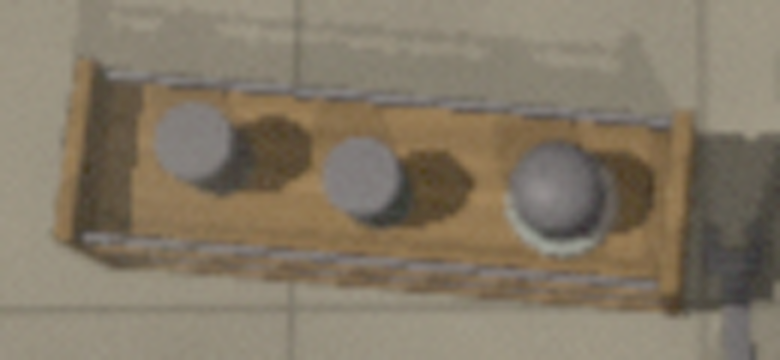

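View pics/t0d.png

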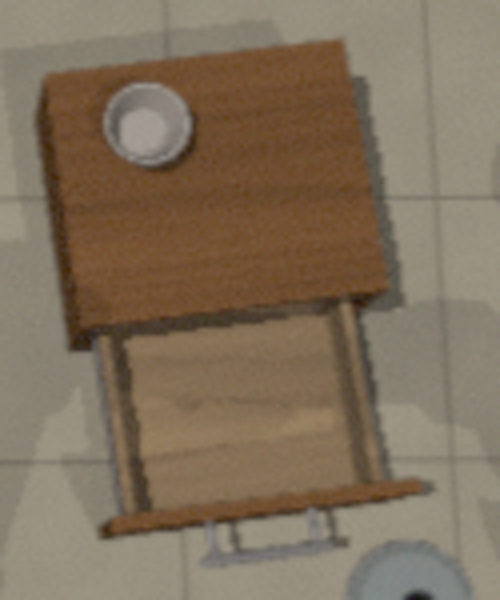

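View pics/s0r.png

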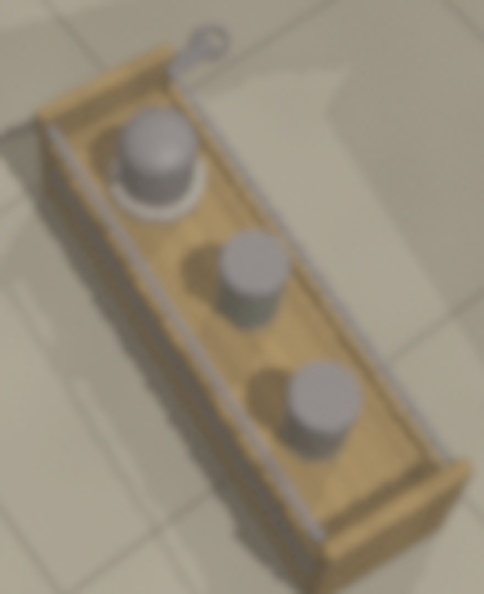

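View pics/s0d.png

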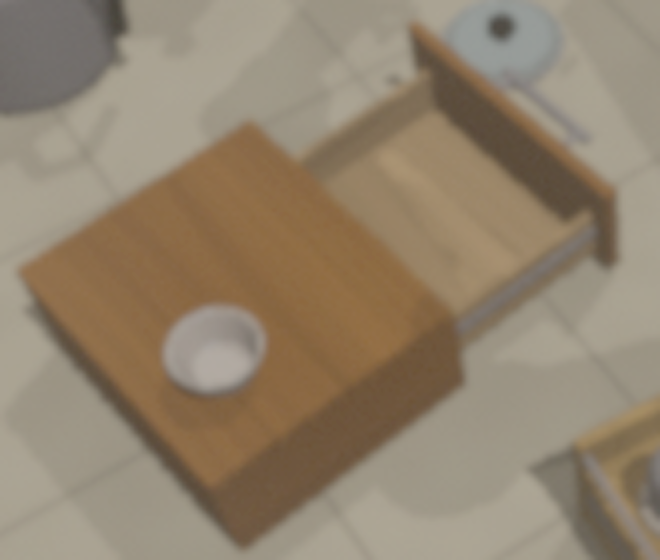

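Run:
```python
from h import *
r=lambda u,v:(125+u/6,150+v/6); d=lambda u,v:(265+u/4,85+v/4)
s=lambda u,v:(225+u/4.4,180+v/4.4); sd=lambda u,v:(90+u/4,95+v/4)
def P(l,n,px,z): print(l,onz(n,*px,z).round(4))
P('rackLback','top',r(86,60),.127);P('rackLfront','top',r(64,242),.127);P('rackRback','top',r(684,112),.127);P('rackRfront','top',r(675,310),.127)
P('collar','top',r(558,206),.091);P('dome mid','top',r(557,190),.14);P('jar1','top',r(363,174),.153);P('jar0','top',r(193,143),.153)
P('S collar','scene',s(158,172),.091);P('S dome sil','scene',s(160,145),.14);P('S jar2','scene',s(255,265),.153);P('S jar3','scene',s(324,396),.153)
P('panelL','top',d(101,531),.113);P('panelR','top',d(432,487),.113)
P('chestL','top',d(76,344),.118);P('chestR','top',d(389,290),.118);P('chestBL','top',d(42,75),.118);P('chestBR','top',d(343,42),.118)
P('floorFL','top',d(150,510),.022);P('floorFR','top',d(357,482),.022)
P('handleL','top',d(205,562),.08);P('handleR','top',d(345,543),.08)
P('S panelR','scene',sd(413,25),.113);P('S panelL','scene',sd(612,190),.113)
P('S chestR','scene',sd(250,122),.118);P('S chestL','scene',sd(455,312),.118)
P('lid','top',(368,236),.01)
P('wr a','top',(248,224),.003);P('wr b','top',(248,195),.003)
print(R.from_rotvec(env.read_state()['tool_rot']).as_matrix().round(3))
```

```text
rackLback [0.6243 0.3938 0.127 ]
rackLfront [0.5167 0.4025 0.127 ]
rackRback [0.5907 0.0443 0.127 ]
rackRfront [0.4738 0.0503 0.127 ]
collar [0.5414 0.1208 0.091 ]
dome mid [0.5426 0.1176 0.14  ]
jar1 [0.5505 0.227  0.153 ]
jar0 [0.5692 0.3238 0.153 ]
S collar [0.5436 0.1191 0.091 ]
S dome sil [0.5463 0.1231 0.14  ]
S jar2 [0.5536 0.2341 0.153 ]
S jar3 [0.5738 0.3277 0.153 ]
panelL [ 0.4171 -0.1335  0.113 ]
panelR [ 0.453  -0.4262  0.113 ]
chestL [ 0.5829 -0.1153  0.118 ]
chestR [ 0.6299 -0.3971  0.118 ]
chestBL [ 0.8336 -0.0904  0.118 ]
chestBR [ 0.8638 -0.368   0.118 ]
floorFL [ 0.4426 -0.1919  0.022 ]
floorFR [ 0.4673 -0.3888  0.022 ]
handleL [ 0.3907 -0.2302  0.08  ]
handleR [ 0.4065 -0.3568  0.08  ]
S panelR [ 0.4612 -0.4063  0.113 ]
S panelL [ 0.4247 -0.143   0.113 ]
S chestR [ 0.6393 -0.3871  0.118 ]
S chestL [ 0.6018 -0.1125  0.118 ]
lid [ 0.3527 -0.4379  0.01  ]
wr a [0.4026 0.0136 0.003 ]
wr b [0.5135 0.0125 0.003 ]
[[ 0.939  0.343 -0.001]
 [ 0.343 -0.939  0.002]
 [-0.    -0.002 -1.   ]]
```

>>> drive_tool(
  commands=[
    [[0,0,0.88,0.6,-0.7,-0.2,0.8],[0,0,0.88,0.52,-0.75,-0.2,0.8],[0,0,0.88,0.45,-0.8,-0.2,0.8],[0,0,0.88,0.38,-0.85,0,0.8],[0,0,0.88,0.3,-0.9,0,0.8],[0,0,0.88,0.25,-0.95,0,0.8],[0,0,0,0.25,-0.95,0,0.8],[0,0,0,0.25,-0.95,0,0.8],[0,0,0,0.25,-0.95,0,0.8],[0,0,0,0.25,-0.95,0,0.8],[0,0,0,0.25,-0.95,0,0.8],[0,0,0,0.25,-0.95,0,0.8]],
  ],
)

```text
time_s: 1.1
ee_pos: [0.4074, -0.2406, 0.2562]
tool_rot: [-3.132, 0.245, 0.015]
force: [1.0, -0.1, 0.5]
gripper_width: 0.0683
```

```bash
cat >> h.py <<'E'
def togo(goal,yaw):
    s=env.read_state();M=R.from_rotvec(s['tool_rot']).as_matrix()
    G=np.array([[np.cos(yaw),np.sin(yaw),0],[np.sin(yaw),-np.cos(yaw),0],[0,0,-1]])
    w=R.from_matrix(M.T@G).as_rotvec(degrees=True)/5
    d=M.T@(np.array(goal)-s['ee_pos'])/.04
    print('t',round(s['time_s'],2),'pos',s['ee_pos'].round(4),'turn rows',w.round(2),'shift rows now',d.round(2),'shift in goal frame',(G.T@(np.array(goal)-s['ee_pos'])/.04).round(2),'F',s['force'].round(1),'w',round(s['gripper_width'],4),'q',s['q'].round(2))
E
python3 -c "
from h import *
togo([.50,.12,.26],np.radians(-6.2))"
```

```text
t 1.1 pos [ 0.4074 -0.2406  0.2562] turn rows [ 0.    0.11 -0.55] shift rows now [ 0.88 -9.27 -0.11] shift in goal frame [ 1.33 -9.21 -0.1 ] F [ 1.  -0.1  0.5] w 0.0683 q [ 0.36  0.26  0.1   2.14 -0.03  0.75 -1.25]
```

>>> drive_tool(
  commands=[
    [[0,0,-0.2,0.2,-0.95,0,0.8],[0,0,-0.2,0.2,-0.95,0,0.8],[0,0,-0.15,0.2,-0.95,0,0.8],[0,0.1,0,0.2,-0.95,0,0.8],[0,0,0,0.25,-0.95,0,0.8],[0,0,0,0.25,-0.95,0,0.8],[0,0,0,0.25,-0.95,0,0.8],[0,0,0,0.25,-0.95,0,0.8],[0,0,0,0.25,-0.9,0,0.8],[0,0,0,0.2,-0.4,0,0.8],[0,0,0,0,0,0,0.8],[0,0,0,0,0,0,0.8]],
  ],
)

```text
time_s: 2.1
ee_pos: [0.5402, 0.1339, 0.2541]
tool_rot: [-3.133, 0.139, 0.002]
force: [0.4, -1.3, 0.1]
gripper_width: 0.0685
```

```bash
python3 -c "
from h import *
togo([.543,.12,.26],np.radians(-6.2))
s=env.read_state();im=grab('wrist','w1.png')
np.savez('w1.npz',p=s['ee_pos'],r=s['tool_rot'])"
```

```text
t 2.1 pos [0.5402 0.1339 0.2541] turn rows [-0.06  0.02  0.23] shift rows now [ 0.1   0.34 -0.15] shift in goal frame [ 0.11  0.34 -0.15] F [ 0.4 -1.3  0.1] w 0.0685 q [-0.27  0.36 -0.07  1.98  0.03  0.8  -2.01]
```

View pics/w1.png

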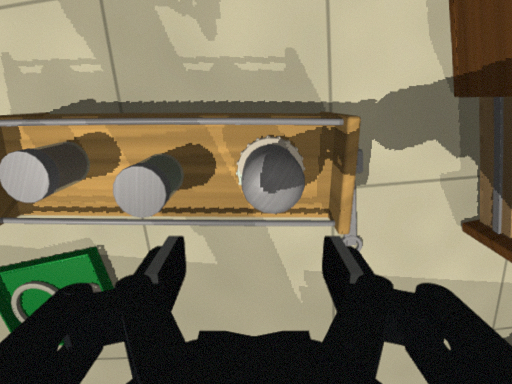

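Run:
```python
from h import *
z=np.load('w1.npz');T=np.eye(4);T[:3,:3]=R.from_rotvec(z['r']).as_matrix();T[:3,3]=z['p']
T=T@np.array(vision.camera_params('wrist')['tool_from_camera'])
W=lambda l,u,v,h:print(l,onz('wrist',u,v,h,T).round(4))
W('collar L',236,178,.091);W('collar R',306,178,.091);W('collar back',271,136,.097)
W('shaft L',241,178,.142);W('shaft R',304,178,.142);W('dome bottom edge',272,213,.142)
W('end back outer',360,117,.127);W('end front outer',350,235,.127);W('end front inner',336,233,.127);W('end back inner',347,117,.127)
W('rail front R',332,221,.114);W('rail front L',5,221,.114)
W('rail back R',346,122,.114);W('rail back L',5,120,.114)
W('jar mid top',142,192,.153)
```

```text
collar L [0.5389 0.1518 0.091 ]
collar R [0.5327 0.081  0.091 ]
collar back [0.5786 0.1136 0.097 ]
shaft L [0.5509 0.1432 0.142 ]
shaft R [0.5463 0.0904 0.142 ]
dome bottom edge [0.5173 0.1194 0.142 ]
end back outer [0.5917 0.0383 0.127 ]
end front outer [0.4829 0.0468 0.127 ]
end front inner [0.4862 0.0601 0.127 ]
end back inner [0.5925 0.0494 0.127 ]
rail front R [0.4932 0.0607 0.114 ]
rail front L [0.5205 0.3906 0.114 ]
rail back R [0.5873 0.0466 0.114 ]
rail back L [0.6186 0.358  0.114 ]
jar mid top [0.5489 0.2249 0.153 ]
```

>>> drive_tool(
  commands=[
    [[-0.06,0,0,0.14,0.38,0,0.8],[0,0,0,0,0,0.5,0.8],[0,0,0,0,0,0.5,0.8],[0,0,0,0,0,0,0.8]],
  ],
)

```text
time_s: 2.48
ee_pos: [0.5426, 0.1099, 0.2138]
tool_rot: [3.134, -0.153, -0.002]
force: [-0.6, 0.0, 0.1]
gripper_width: 0.0683
```

```bash
python3 -c "
from h import *
togo([.544,.118,.114],np.radians(-5.3))"
```

```text
t 2.48 pos [0.5426 0.1099 0.2138] turn rows [ 0.04  0.01 -0.06] shift rows now [ 0.02 -0.21  2.49] shift in goal frame [ 0.02 -0.2   2.5 ] F [-0.6  0.   0.1] w 0.0683 q [-0.24  0.41 -0.05  2.02  0.04  0.72 -1.99]
```

>>> drive_tool(
  commands=[
    [[0,0,0,0.03,-0.2,0,0.8],[0,0,0,0,0,0,0.8]],
  ],
)

```text
time_s: 2.65
ee_pos: [0.5434, 0.1143, 0.2138]
tool_rot: [3.132, -0.162, -0.006]
force: [-0.7, 0.4, 1.2]
gripper_width: 0.0683
```

```bash
python3 -c "
from h import *
togo([.544,.118,.114],np.radians(-5.3))
s=env.read_state();im=grab('wrist','w2.png')
np.savez('w2.npz',p=s['ee_pos'],r=s['tool_rot'])"
```

```text
t 2.65 pos [0.5434 0.1143 0.2138] turn rows [ 0.07  0.04 -0.12] shift rows now [ 0.01 -0.11  2.5 ] shift in goal frame [ 0.01 -0.09  2.5 ] F [-0.7  0.4  1.2] w 0.0683 q [-0.25  0.41 -0.05  2.01  0.04  0.72 -2.  ]
```

View pics/w2.png

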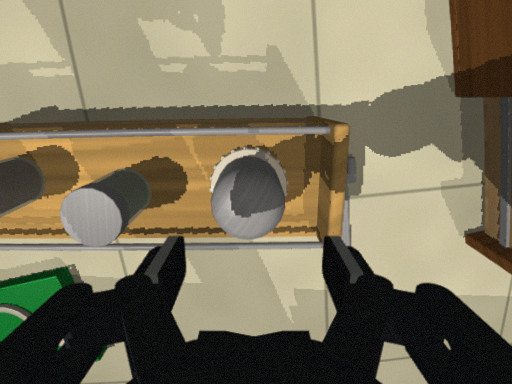

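The cup's dome spans columns 211–285 (centre 248), and the jaws are centred on column 254. The tool needs to move about 4 mm towards +y, which agrees with the calculated shift.

Run:
```python
from h import *
z=np.load('w2.npz');T=np.eye(4);T[:3,:3]=R.from_rotvec(z['r']).as_matrix();T[:3,3]=z['p']
T=T@np.array(vision.camera_params('wrist')['tool_from_camera'])
W=lambda l,u,v,h:print(l,onz('wrist',u,v,h,T).round(4))
W('shaft L',211,198,.142);W('shaft R',285,198,.142);W('dome bottom edge',248,239,.142);W('collar back',248,146,.097)
W('end inner',325,185,.127)
```

```text
shaft L [0.5514 0.1428 0.142 ]
shaft R [0.5458 0.0899 0.142 ]
dome bottom edge [0.5165 0.1199 0.142 ]
collar back [0.5794 0.1136 0.097 ]
end inner [0.548  0.0575 0.127 ]
```

>>> drive_tool(
  commands=[
    [[0,0,-0.1,0.02,-0.12,0,0.8],[0,0,0,0,0,0,0.8]],
  ],
)

```text
time_s: 2.87
ee_pos: [0.5455, 0.1178, 0.2157]
tool_rot: [3.132, -0.15, -0.002]
force: [0.0, 0.3, -0.1]
gripper_width: 0.0682
```

```bash
python3 -c "
from h import *
togo([.544,.118,.114],np.radians(-5.3))"
```

```text
t 2.87 pos [0.5455 0.1178 0.2157] turn rows [ 0.07  0.01 -0.03] shift rows now [-0.04 -0.02  2.54] shift in goal frame [-0.04 -0.    2.54] F [ 0.   0.3 -0.1] w 0.0682 q [-0.26  0.41 -0.05  2.01  0.04  0.73 -2.  ]
```

Centred over the cup at about (0.545, 0.117). Descending.

>>> drive_tool(
  commands=[
    [[0.07,0,0,-0.02,0,0.6,0.8],[0,0,0,0,0,0.6,0.8],[0,0,0,0,0,0.5,0.8],[0,0,0,0,0,0,0.8]],
  ],
)

```text
time_s: 3.2
ee_pos: [0.5496, 0.1205, 0.151]
tool_rot: [-3.133, 0.146, -0.018]
force: [-1.0, -1.0, 0.7]
gripper_width: 0.0683
```

```bash
python3 -c "
from h import *
togo([.544,.118,.114],np.radians(-5.3))"
```

```text
t 3.2 pos [0.5496 0.1205 0.151 ] turn rows [-0.06 -0.13 -0.01] shift rows now [-0.14  0.08  0.92] shift in goal frame [-0.13  0.07  0.93] F [-1.  -1.   0.7] w 0.0683 q [-0.26  0.51 -0.05  2.05  0.05  0.57 -2.01]
```

>>> drive_tool(
  commands=[
    [[0,-0.13,0,-0.13,0.07,0.2,0.8],[0,0,0,0,0,0.35,0.8],[0,0,0,0,0,0.3,0.8],[0,0,0,0,0,0,0.8]],
  ],
)

```text
time_s: 3.53
ee_pos: [0.546, 0.1194, 0.1185]
tool_rot: [-3.131, 0.144, -0.006]
force: [-0.6, 0.4, 0.4]
gripper_width: 0.0684
```

```bash
python3 -c "
from h import *
togo([.544,.118,.114],np.radians(-5.3))
im=grab('wrist','w3.png')"
```

```text
t 3.53 pos [0.546  0.1194 0.1185] turn rows [-0.08 -0.04  0.01] shift rows now [-0.05  0.04  0.11] shift in goal frame [-0.05  0.04  0.11] F [-0.6  0.4  0.4] w 0.0684 q [-0.25  0.56 -0.05  2.07  0.05  0.51 -2.  ]
```

View pics/w3.png

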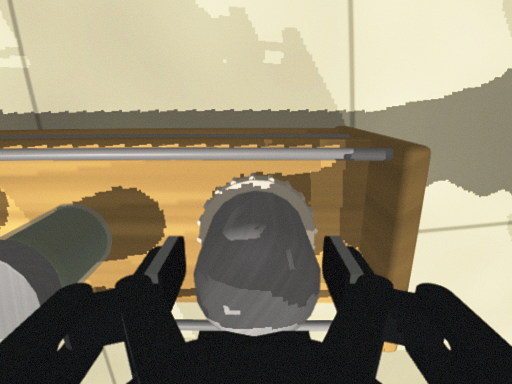

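The cup sits between the pads, centred on about column 257 against 254 for the jaws. Closing.

>>> drive_tool(
  commands=[
    [[-0.07,0,0,-0.04,0.04,0.1,0.8],[0,0,0,0,0,0,0.7],[0,0,0,0,0,0,0.5],[0,0,0,0,0,0,0.4],[0,0,0,0,0,0,0.4],[0,0,0,0,0,0,0.4],[0,0,0,0,0,0,0.4],[0,0,0,0,0,0,0.4]],
  ],
  grip_force=45,
)

```text
time_s: 4.25
ee_pos: [0.5463, 0.1183, 0.1182]
tool_rot: [-3.136, 0.144, -0.014]
force: [-0.3, -0.8, -1.8]
gripper_width: 0.053
```

```bash
python3 -c "
from h import *
togo([.544,.118,.114],np.radians(-5.3))"
```

```text
t 4.25 pos [0.5463 0.1183 0.1182] turn rows [-0.03 -0.1   0.01] shift rows now [-0.06  0.01  0.11] shift in goal frame [-0.06  0.01  0.11] F [-0.3 -0.8 -1.8] w 0.053 q [-0.26  0.55 -0.05  2.08  0.05  0.5  -2.01]
```

>>> drive_tool(
  commands=[
    [[0,-0.1,0,0,0,-0.25,0.4],[0,0,0,0,0,-0.4,0.4],[0,0,0,0,0,-0.5,0.4],[0,0,0,0,0,-0.6,0.4],[0,0,0,0,0,-0.6,0.4],[0,0,0,0,0,-0.4,0.4],[0,0,0,0,0,0,0.4]],
  ],
)

```text
time_s: 4.83
ee_pos: [0.5436, 0.1173, 0.2299]
tool_rot: [-3.138, 0.144, 0.013]
force: [0.1, 0.8, -1.2]
gripper_width: 0.053
```

```bash
python3 -c "
from h import *
togo([.445,.115,.24],np.radians(-5.3))
grab('wrist','w4.png');grab('scene','s4.png')"
```

```text
t 4.83 pos [0.5436 0.1173 0.2299] turn rows [0.   0.1  0.01] shift rows now [-2.45  0.28 -0.23] shift in goal frame [-2.45  0.29 -0.25] F [ 0.1  0.8 -1.2] w 0.053 q [-0.25  0.4  -0.06  1.99  0.03  0.76 -1.99]
```

View pics/w4.png

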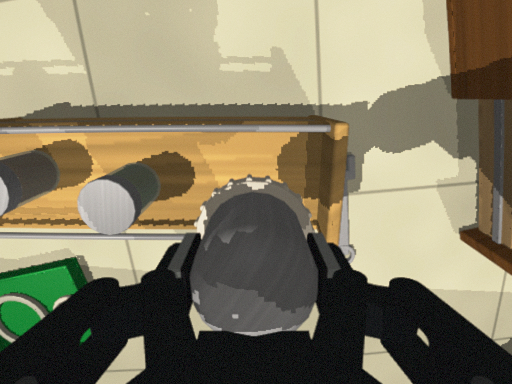

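View pics/s4.png

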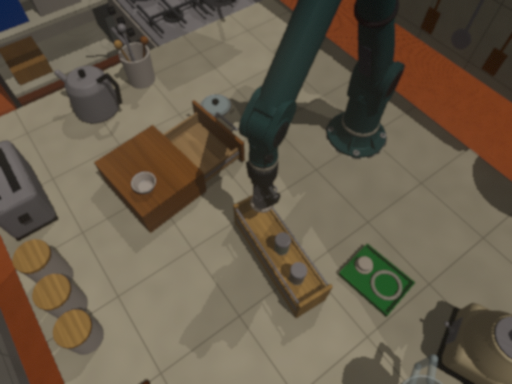

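The cup is lifted clear and both jars are still standing. Next I move out over the front rail, then across to the drawer.

>>> drive_tool(
  commands=[
    [[0,0.05,0,-0.5,0,-0.1,0.4],[0,0,0,-0.7,0.05,-0.1,0.4],[0,0,0,-0.7,0.1,0,0.4],[0,0,0,-0.5,0.3,0,0.4],[0,0,-0.3,-0.1,0.6,0,0.4],[0,0,-0.4,0,0.8,0,0.4],[0,0,-0.4,0,0.8,0,0.4],[0,0,-0.4,0.1,0.8,0,0.4],[0,0,-0.4,0.2,0.8,0,0.4],[0,0,-0.4,0.3,0.8,0,0.4],[0,0,-0.2,0.3,0.8,0,0.4],[0,0,0,0.4,0.7,0,0.4],[0,0,0,0.4,0.5,0,0.4],[0,0,0,0.3,0.3,0,0.4],[0,0,0,0,0,0,0.4]],
  ],
)

```text
time_s: 6.18
ee_pos: [0.5121, -0.1685, 0.2079]
tool_rot: [-3.131, -0.23, 0.085]
force: [0.8, 0.2, -1.2]
gripper_width: 0.0531
```

```bash
python3 -c "
from h import *
togo([.525,-.27,.24],np.radians(7.5))
s=env.read_state();grab('wrist','w5.png');np.savez('w5.npz',p=s['ee_pos'],r=s['tool_rot'])"
```

```text
t 6.18 pos [ 0.5121 -0.1685  0.2079] turn rows [-0.06  0.62  0.18] shift rows now [-0.1   2.55 -0.81] shift in goal frame [-0.01  2.56 -0.8 ] F [ 0.8  0.2 -1.2] w 0.0531 q [ 0.24  0.42 -0.02  2.02  0.03  0.75 -1.23]
```

View pics/w5.png

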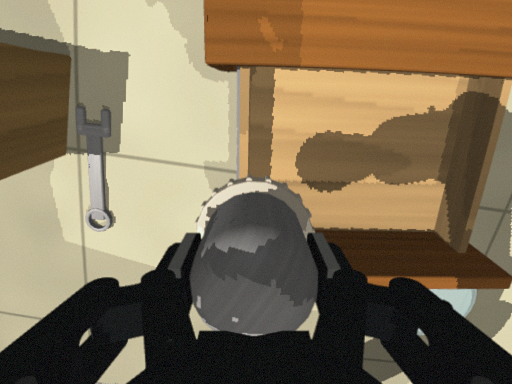

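Run:
```python
from h import *
z=np.load('w5.npz');T=np.eye(4);T[:3,:3]=R.from_rotvec(z['r']).as_matrix();T[:3,3]=z['p']
T=T@np.array(vision.camera_params('wrist')['tool_from_camera'])
W=lambda l,u,v,h:print(l,onz('wrist',u,v,h,T).round(4))
W('chest L top',206,65,.118);W('chest R top',511,72,.118)
W('panel inner top 1',345,276,.113);W('panel inner top R',495,276,.113);W('panel outer R',512,288,.113);W('panel outer 1',365,287,.113)
W('floor front 1',330,230,.022);W('floor front R',440,231,.022)
W('floor L back',273,68,.022);W('floor L',272,160,.022);W('floor R back',450,120,.022)
W('wallL outer top',239,70,.07);W('wallL outer top2',238,170,.07)
```

```text
chest L top [ 0.5976 -0.1234  0.118 ]
chest R top [ 0.6278 -0.3363  0.118 ]
panel inner top 1 [ 0.4433 -0.261   0.113 ]
panel inner top R [ 0.4615 -0.4     0.113 ]
panel outer R [ 0.4508 -0.4233  0.113 ]
panel outer 1 [ 0.4344 -0.2821  0.113 ]
floor front 1 [ 0.444  -0.2686  0.022 ]
floor front R [ 0.4615 -0.3998  0.022 ]
floor L back [ 0.6077 -0.1734  0.022 ]
floor L [ 0.5164 -0.1877  0.022 ]
floor R back [ 0.5872 -0.3654  0.022 ]
wallL outer top [ 0.5993 -0.1434  0.07  ]
wallL outer top2 [ 0.5136 -0.1539  0.07  ]
```

>>> drive_tool(
  commands=[
    [[0,0.3,0,0,0.5,-0.1,0.4],[0,0.3,0.1,0,0.8,-0.1,0.4],[0,0.1,0,0,0.7,0,0.4],[0,0,0,0,0.3,0,0.4],[0,0,0,0,0,0,0.4],[0,0,0,0,0,0,0.4]],
  ],
)

```text
time_s: 6.73
ee_pos: [0.5156, -0.2497, 0.206]
tool_rot: [-3.112, -0.231, 0.023]
force: [0.1, 0.7, -2.2]
gripper_width: 0.0532
```

```bash
python3 -c "
from h import *
togo([.527,-.274,.15],np.radians(7.6))"
```

```text
t 6.73 pos [ 0.5156 -0.2497  0.206 ] turn rows [-0.25  0.15  0.17] shift rows now [0.21 0.67 1.38] shift in goal frame [0.2  0.64 1.4 ] F [ 0.1  0.7 -2.2] w 0.0532 q [ 0.4   0.45 -0.03  1.97 -0.    0.74 -1.05]
```

>>> drive_tool(
  commands=[
    [[-0.2,0.15,0.15,0.15,0.4,0,0.4],[0,0,0,0.05,0.2,0.3,0.4],[0,0,0,0,0,0.4,0.4],[0,0,0,0,0,0.4,0.4],[0,0,0,0,0,0,0.4],[0,0,0,0,0,0,0.4]],
  ],
)

```text
time_s: 7.23
ee_pos: [0.5294, -0.2654, 0.1571]
tool_rot: [-3.126, -0.227, 0.0]
force: [0.2, -0.4, -2.0]
gripper_width: 0.0532
```

```bash
python3 -c "
from h import *
togo([.527,-.274,.055],np.radians(7.6))
s=env.read_state();grab('wrist','w6.png');np.savez('w6.npz',p=s['ee_pos'],r=s['tool_rot'])"
```

```text
t 7.23 pos [ 0.5294 -0.2654  0.1571] turn rows [-0.08 -0.    0.14] shift rows now [-0.09  0.22  2.55] shift in goal frame [-0.09  0.2   2.55] F [ 0.2 -0.4 -2. ] w 0.0532 q [ 0.41  0.53 -0.02  1.97  0.01  0.64 -1.04]
```

View pics/w6.png

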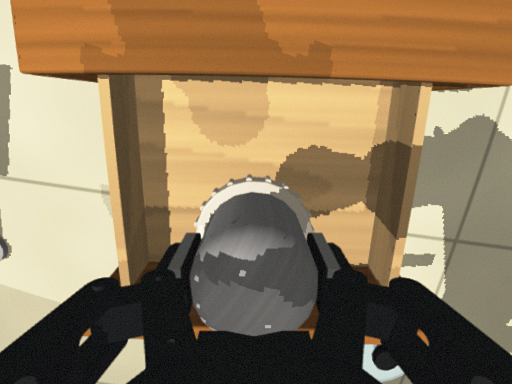

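The cup is over the drawer opening, between the side walls (columns 108–430). The chest edge at row 77 is well clear. Descending in steps.

>>> drive_tool(
  commands=[
    [[-0.08,0,0.12,-0.09,0.2,0.2,0.4],[0,0,0,0,0,0.5,0.4],[0,0,0,0,0,0.5,0.4],[0,0,0,0,0,0.3,0.4],[0,0,0,0,0,0,0.4],[0,0,0,0,0,0,0.4]],
  ],
)

```text
time_s: 7.78
ee_pos: [0.5302, -0.277, 0.0975]
tool_rot: [3.128, 0.209, 0.013]
force: [0.1, -0.3, -1.1]
gripper_width: 0.0528
```

```bash
python3 -c "
from h import *
togo([.527,-.274,.055],np.radians(7.6))
s=env.read_state();grab('wrist','w7.png');np.savez('w7.npz',p=s['ee_pos'],r=s['tool_rot'])"
```

```text
t 7.78 pos [ 0.5302 -0.277   0.0975] turn rows [ 0.08 -0.09  0.01] shift rows now [-0.08 -0.09  1.06] shift in goal frame [-0.07 -0.09  1.06] F [ 0.1 -0.3 -1.1] w 0.0528 q [ 0.41  0.62 -0.01  2.    0.02  0.51 -1.05]
```

View pics/w7.png

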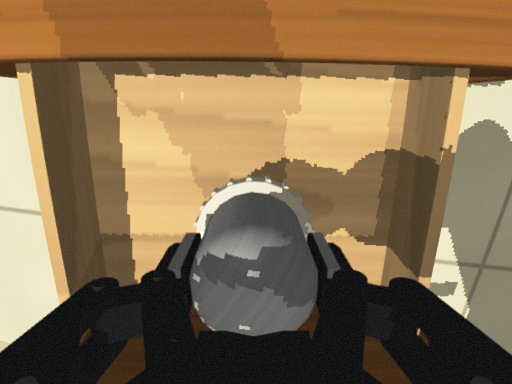

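>>> drive_tool(
  commands=[
    [[0.08,-0.08,0,-0.08,-0.05,0.2,0.4],[0,0,0,0,0,0.3,0.4],[0,0,0,0,0,0.25,0.4],[0,0,0,0,0,0.1,0.4],[0,0,0,0,0,0,0.4]],
  ],
)

```text
time_s: 8.25
ee_pos: [0.5288, -0.2769, 0.0636]
tool_rot: [3.132, 0.209, 0.009]
force: [0.1, 0.6, -1.9]
gripper_width: 0.053
```

```bash
python3 -c "
from h import *
togo([.527,-.274,.055],np.radians(7.6))"
```

```text
t 8.25 pos [ 0.5288 -0.2769  0.0636] turn rows [ 0.04 -0.06  0.  ] shift rows now [-0.04 -0.08  0.21] shift in goal frame [-0.03 -0.08  0.21] F [ 0.1  0.6 -1.9] w 0.053 q [ 0.41  0.67 -0.01  2.01  0.02  0.45 -1.05]
```

>>> drive_tool(
  commands=[
    [[0.04,-0.06,0,-0.03,0,0.1,0.4],[0,0,0,0,0,0.08,0.4],[0,0,0,0,0,0.05,0.4],[0,0,0,0,0,0,0.4]],
  ],
)

```text
time_s: 8.58
ee_pos: [0.5285, -0.2771, 0.0544]
tool_rot: [-3.134, -0.209, -0.002]
force: [-0.3, 0.3, -1.0]
gripper_width: 0.0529
```

```bash
python3 -c "
from h import *
togo([.527,-.274,.055],np.radians(7.6))"
```

```text
t 8.58 pos [ 0.5285 -0.2771  0.0544] turn rows [-0.01 -0.01  0.  ] shift rows now [-0.03 -0.08 -0.01] shift in goal frame [-0.03 -0.08 -0.01] F [-0.3  0.3 -1. ] w 0.0529 q [ 0.42  0.69 -0.01  2.01  0.02  0.44 -1.05]
```

>>> drive_tool(
  commands=[
    [[0,0,0,0,0,0.03,0.4],[0,0,0,0,0,0.03,0.4],[0,0,0,0,0,0,0.4]],
  ],
)

```text
time_s: 8.83
ee_pos: [0.5301, -0.277, 0.0548]
tool_rot: [-3.135, -0.209, -0.006]
force: [0.4, -0.7, -1.4]
gripper_width: 0.0529
```

```bash
python3 -c "
from h import *
togo([.527,-.274,.055],np.radians(7.6))"
```

```text
t 8.83 pos [ 0.5301 -0.277   0.0548] turn rows [ 0.   -0.05  0.01] shift rows now [-0.07 -0.08 -0.01] shift in goal frame [-0.07 -0.08 -0.01] F [ 0.4 -0.7 -1.4] w 0.0529 q [ 0.42  0.69 -0.01  2.01  0.01  0.44 -1.05]
```

>>> drive_tool(
  commands=[
    [[0,0,0,0,0,0.06,0.4],[0,0,0,0,0,0.06,0.4],[0,0,0,0,0,0,0.4]],
  ],
)

```text
time_s: 9.08
ee_pos: [0.5341, -0.2768, 0.0551]
tool_rot: [3.133, 0.209, 0.017]
force: [1.1, 0.2, -1.3]
gripper_width: 0.0529
```

```bash
python3 -c "
from h import *
togo([.527,-.274,.055],np.radians(7.6))
print(env.read_state()['ee_pos'],env.read_state()['force'])"
```

```text
t 9.08 pos [ 0.5341 -0.2768  0.0551] turn rows [ 0.02 -0.12  0.01] shift rows now [-0.17 -0.09  0.  ] shift in goal frame [-0.17 -0.09  0.  ] F [ 1.1  0.2 -1.3] w 0.0529 q [ 0.42  0.69 -0.01  2.01  0.01  0.43 -1.05]
[ 0.53413271 -0.27681503  0.05510461] [ 1.06460747  0.21959629 -1.30190564]
```

>>> drive_tool(
  commands=[
    [[0,0,0,-0.12,0,0.1,0.4],[0,0,0,0,0,0.1,0.4],[0,0,0,0,0,0,0.4]],
  ],
)

```text
time_s: 9.33
ee_pos: [0.5377, -0.277, 0.0555]
tool_rot: [3.13, 0.211, 0.04]
force: [-0.5, -0.3, -2.1]
gripper_width: 0.0529
```

```bash
python3 -c "
from h import *
togo([.527,-.274,.055],np.radians(7.6))
s=env.read_state();grab('wrist','w8.png');grab('scene','s8.png');np.savez('w8.npz',p=s['ee_pos'],r=s['tool_rot'])
im=cv2.imread('pics/s8.png');cv2.imwrite('pics/s8c.png',cv2.resize(im[80:230,130:290],None,fx=4,fy=4))"
```

```text
t 9.33 pos [ 0.5377 -0.277   0.0555] turn rows [ 0.06 -0.29  0.02] shift rows now [-0.26 -0.11  0.01] shift in goal frame [-0.26 -0.11  0.01] F [-0.5 -0.3 -2.1] w 0.0529 q [ 0.42  0.69 -0.02  2.01  0.01  0.42 -1.04]
```

View pics/w8.png

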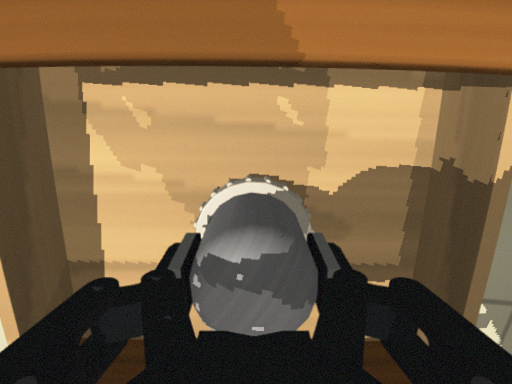

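View pics/s8c.png

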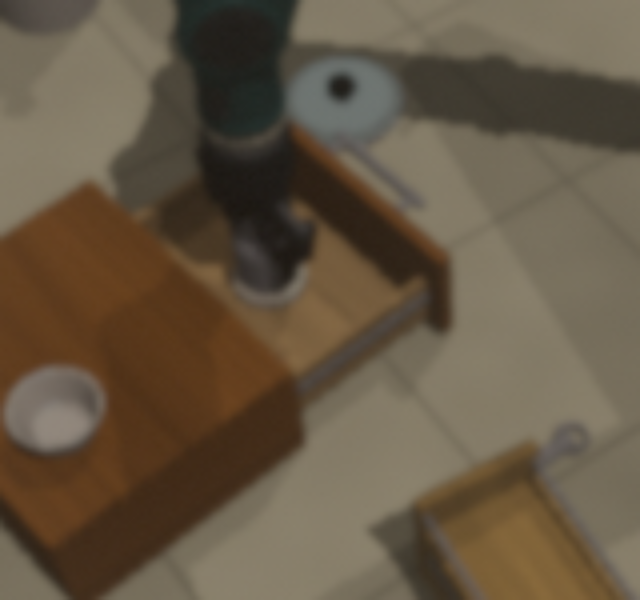

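```bash
python3 -c "
from h import *
s=env.read_state()
for k in s: print(k,s[k])"
```

```text
time_s 9.4333
q [ 0.41924305  0.6905678  -0.0192829   2.00928958  0.01217011  0.41858462
 -1.04316341]
qd [ 0.00206345  0.02188492  0.00880855  0.01798209  0.00300724  0.00081824
 -0.00230012]
tau [-1.65247992e-01 -5.25192225e+01  5.89342788e-01 -1.10658923e+01
 -2.69684312e-02 -5.58986398e-02 -5.05169064e-04]
ee_pos [ 0.53674511 -0.27733727  0.05449233]
tool_rot [3.13027245 0.21031707 0.03774605]
force [-0.16305004 -0.31241913 -1.59309157]
wrist_torque [ 0.00280533  0.0115057  -0.05174986]
gripper_width 0.05330193790987488
```

>>> drive_tool(
  commands=[
    [[0,0,0,0,0,-0.1,0.4],[0,0,0,0,0,0,0.4]],
  ],
)

```text
time_s: 9.6
ee_pos: [0.535, -0.2775, 0.0572]
tool_rot: [3.131, 0.21, 0.033]
force: [0.6, -0.6, -1.6]
gripper_width: 0.0528
```

```bash
python3 -c "
from h import *
togo([.527,-.274,.055],np.radians(7.6))
s=env.read_state()
for k in s: print(k,s[k])"
```

```text
t 9.6 pos [ 0.535  -0.2775  0.0572] turn rows [ 0.06 -0.24  0.01] shift rows now [-0.19 -0.11  0.05] shift in goal frame [-0.19 -0.11  0.05] F [ 0.6 -0.6 -1.6] w 0.0528 q [ 0.42  0.69 -0.02  2.01  0.01  0.43 -1.04]
time_s 9.6
q [ 0.41972965  0.68572791 -0.0184994   2.0102116   0.01226091  0.42524255
 -1.04275804]
qd [ 0.00066564  0.02605431  0.00630218  0.01981918  0.00383403 -0.00998397
 -0.00178275]
tau [-6.85409037e-02 -5.15354383e+01  6.78151399e-01 -1.05742174e+01
 -1.26937751e-02  4.49326064e-02  1.20421733e-03]
ee_pos [ 0.53499768 -0.27748444  0.05718087]
tool_rot [3.1310043  0.20950044 0.03342623]
force [ 0.61793262 -0.56026275 -1.55464047]
wrist_torque [0.03574516 0.00145883 0.03859462]
gripper_width 0.05279123112871251
```

>>> drive_tool(
  commands=[
    [[0.05,-0.25,0,-0.2,-0.05,0.15,0.4],[0,-0.1,0,-0.1,0,0.12,0.4]],
  ],
)

```text
time_s: 9.77
ee_pos: [0.5303, -0.2778, 0.0532]
tool_rot: [3.13, 0.209, 0.004]
force: [-3.2, 11.7, 60.1]
gripper_width: 0.0528
```

```bash
python3 -c "
from h import *
togo([.527,-.274,.055],np.radians(7.6))
s=env.read_state()
for k in ('qd','tau','force'): print(k,s[k])"
```

```text
t 9.77 pos [ 0.5303 -0.2778  0.0532] turn rows [ 0.05 -0.03  0.01] shift rows now [-0.07 -0.11 -0.05] shift in goal frame [-0.07 -0.11 -0.05] F [-3.2 11.7 60.1] w 0.0528 q [ 0.41  0.69 -0.01  2.01  0.02  0.43 -1.05]
qd [-0.03610533  0.00822539  0.0235088  -0.0162838   0.00257739 -0.00639037
 -0.02057614]
tau [ 5.42987376e+00 -1.71224248e+01  5.99325299e+00 -4.03313980e+00
  1.39620502e+00 -2.09178977e+00 -1.31463594e-02]
force [-3.19314829 11.71367475 60.09528369]
```

>>> drive_tool(
  commands=[
    [[0,0,0,0,0,-0.03,0.4]],
  ],
)

```text
time_s: 9.85
ee_pos: [0.532, -0.2774, 0.0561]
tool_rot: [3.129, 0.21, 0.009]
force: [0.2, -1.0, -1.4]
gripper_width: 0.0528
```

>>> drive_tool(
  commands=[
    [[0.05,-0.06,0,-0.08,0,0.06,0.4]],
  ],
)

```text
time_s: 9.93
ee_pos: [0.5305, -0.2777, 0.0548]
tool_rot: [3.132, 0.212, 0.004]
force: [0.1, 0.3, -1.3]
gripper_width: 0.053
```

```bash
python3 -c "
from h import *
togo([.527,-.274,.055],np.radians(7.6))"
```

```text
t 9.93 pos [ 0.5305 -0.2777  0.0548] turn rows [ 0.03 -0.03  0.03] shift rows now [-0.07 -0.1  -0.01] shift in goal frame [-0.07 -0.1  -0.01] F [ 0.1  0.3 -1.3] w 0.053 q [ 0.41  0.69 -0.01  2.01  0.02  0.44 -1.05]
```

>>> drive_tool(
  commands=[
    [[0.03,-0.04,0,-0.04,0,0.05,0.4]],
  ],
)

```text
time_s: 10.02
ee_pos: [0.529, -0.2779, 0.0534]
tool_rot: [-3.134, -0.212, 0.001]
force: [-2.8, 2.8, 21.1]
gripper_width: 0.0532
```

```bash
python3 -c "
from h import *
togo([.527,-.274,.055],np.radians(7.6))"
```

```text
t 10.02 pos [ 0.529  -0.2779  0.0534] turn rows [-0.    0.01  0.03] shift rows now [-0.04 -0.1  -0.04] shift in goal frame [-0.04 -0.1  -0.04] F [-2.8  2.8 21.1] w 0.0532 q [ 0.42  0.69 -0.01  2.01  0.02  0.44 -1.04]
```

Contact at about 21 N with the cup upright. Releasing gently.

>>> drive_tool(
  commands=[
    [[0,0,0,0,0,0,0.63],[0,0,0,0,0,0,0.66],[0,0,0,0,0,0,0.7],[0,0,0,0,0,0,0.75],[0,0,0,0,0,0,0.8],[0,0,0,0,0,0,0.85]],
  ],
)

```text
time_s: 10.52
ee_pos: [0.5236, -0.2784, 0.0486]
tool_rot: [-3.131, -0.208, 0.018]
force: [-0.5, 0.4, -0.0]
gripper_width: 0.0726
```

```bash
python3 -c "
from h import *
togo([.527,-.274,.055],np.radians(7.6))
grab('wrist','w9.png')"
```

```text
t 10.52 pos [ 0.5236 -0.2784  0.0486] turn rows [-0.05  0.13  0.  ] shift rows now [ 0.1  -0.1  -0.16] shift in goal frame [ 0.1  -0.1  -0.16] F [-0.5  0.4 -0. ] w 0.0726 q [ 0.42  0.7  -0.01  2.01  0.02  0.44 -1.04]
```

View pics/w9.png

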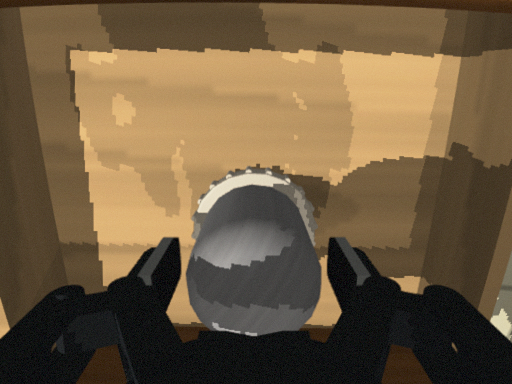

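The cup stands free between the open fingers. Retreating straight up.

>>> drive_tool(
  commands=[
    [[0,0,0,0,0,-0.2,0.85],[0,0,0,0,0,-0.3,0.85],[0,0.1,0,0,0,-0.5,0.85],[0,0,0,0,0,-0.7,0.85],[0,0,0,0,0,-0.8,0.85],[0,0,0,0,0,-0.8,0.85],[0,0,0,0,0,-0.5,0.7],[0,0,0,0,0,0,0.4]],
  ],
)

```text
time_s: 11.23
ee_pos: [0.5234, -0.2787, 0.2118]
tool_rot: [-3.13, -0.208, 0.007]
force: [0.6, -0.7, -0.0]
gripper_width: 0.0495
```

```bash
python3 -c "
from h import *
togo([.40,-.29,.2],np.radians(7.6))
s=env.read_state();grab('wrist','w10.png');np.savez('w10.npz',p=s['ee_pos'],r=s['tool_rot'])"
```

```text
t 11.23 pos [ 0.5234 -0.2787  0.2118] turn rows [-0.06  0.05  0.  ] shift rows now [-3.09 -0.13  0.31] shift in goal frame [-3.09 -0.13  0.3 ] F [ 0.6 -0.7 -0. ] w 0.0495 q [ 0.42  0.46 -0.01  1.93  0.01  0.75 -1.03]
```

View pics/w10.png

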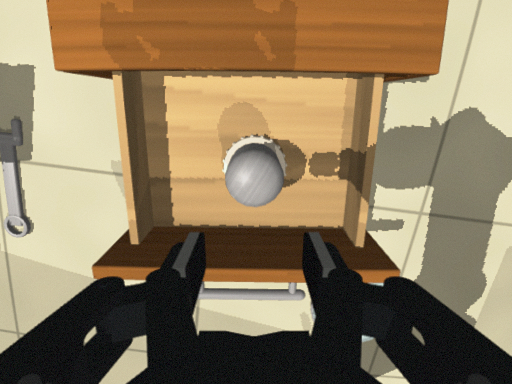

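Run:
```python
from h import *
z=np.load('w10.npz');T=np.eye(4);T[:3,:3]=R.from_rotvec(z['r']).as_matrix();T[:3,3]=z['p']
T=T@np.array(vision.camera_params('wrist')['tool_from_camera'])
W=lambda l,u,v,h:print(l,onz('wrist',u,v,h,T).round(4))
W('outer L',94,275,.113);W('outer R',400,279,.113);W('mid',247,277,.113);W('inner mid',247,268,.113);W('bar L',202,294,.08);W('bar R',304,295,.08)
W('chest mid',247,71,.118);W('cup',254,175,.09)
```

```text
outer L [ 0.4277 -0.1468  0.113 ]
outer R [ 0.4613 -0.42    0.113 ]
mid [ 0.4458 -0.2836  0.113 ]
inner mid [ 0.4547 -0.2825  0.113 ]
bar L [ 0.3982 -0.2419  0.08  ]
bar R [ 0.4114 -0.3465  0.08  ]
chest mid [ 0.6144 -0.2622  0.118 ]
cup [ 0.5329 -0.278   0.09  ]
```

>>> drive_tool(
  commands=[
    [[0,0,0,-0.4,0,0,0],[0,0,0,-0.7,0,0,0],[0,0,0,-0.7,0,0,0],[0,0,0,-0.6,0,0,0],[0,0,0,-0.35,0,0,0],[0,0,0,0,0,0,0],[0,0,0,0,0,0,0]],
  ],
)

```text
time_s: 11.87
ee_pos: [0.3993, -0.2897, 0.2065]
tool_rot: [-3.121, -0.208, 0.026]
force: [0.8, 0.6, 0.8]
gripper_width: -0.0001
```

```bash
python3 -c "
from h import *
togo([.412,-.287,.106],np.radians(7.6))"
```

```text
t 11.87 pos [ 0.3993 -0.2897  0.2065] turn rows [-0.16  0.18  0.01] shift rows now [0.36 0.01 2.51] shift in goal frame [ 0.32 -0.03  2.51] F [0.8 0.6 0.8] w -0.0001 q [ 0.55  0.36 -0.01  2.14  0.    0.67 -0.91]
```

>>> drive_tool(
  commands=[
    [[-0.15,0.15,0,0.2,0,0.3,0],[0,0,0,0,0,0.6,0],[0,0,0,0,0,0.7,0],[0,0,0,0,0,0.5,0],[0,0,0,0,0,0,0],[0,0,0,0,0,0,0]],
  ],
)

```text
time_s: 12.37
ee_pos: [0.4119, -0.2877, 0.1184]
tool_rot: [-3.134, -0.214, -0.003]
force: [0.2, -0.8, 0.5]
gripper_width: -0.0
```

```bash
python3 -c "
from h import *
togo([.412,-.287,.106],np.radians(7.6))"
```

```text
t 12.37 pos [ 0.4119 -0.2877  0.1184] turn rows [-0.   -0.02  0.05] shift rows now [ 0.   -0.02  0.31] shift in goal frame [ 0.   -0.02  0.31] F [ 0.2 -0.8  0.5] w -0.0 q [ 0.53  0.51 -0.01  2.2   0.01  0.44 -0.93]
```

Down another 14 mm, then I begin pushing slowly.

>>> drive_tool(
  commands=[
    [[0,0,0,0,0,0.2,0],[0,0,0,0,0,0.12,0],[0,0,0,0.1,0,0,0],[0,0,0,0.2,0,0,0],[0,0,0,0.2,0,0,0]],
  ],
)

```text
time_s: 12.78
ee_pos: [0.4332, -0.2855, 0.1068]
tool_rot: [3.134, 0.213, 0.004]
force: [-2.8, -0.9, -0.7]
gripper_width: 0.0002
```

```bash
python3 -c "
from h import *
togo([.586,-.264,.104],np.radians(7.6))"
```

```text
t 12.78 pos [ 0.4332 -0.2855  0.1068] turn rows [ 0.01 -0.03  0.04] shift rows now [ 3.86 -0.01  0.08] shift in goal frame [ 3.86 -0.03  0.07] F [-2.8 -0.9 -0.7] w 0.0002 q [ 0.5   0.54 -0.01  2.17  0.01  0.43 -0.95]
```

>>> drive_tool(
  commands=[
    [[0,0,0,0.2,0,0.02,0],[0,0,0,0.22,0,0.02,0],[0,0,0,0.22,0,0.02,0],[0,0,0,0.22,0,0,0],[0,0,0,0.22,0,0,0],[0,0,0,0.22,0,0,0]],
  ],
)

```text
time_s: 13.28
ee_pos: [0.4888, -0.2787, 0.1057]
tool_rot: [3.132, 0.211, 0.0]
force: [-3.2, -1.4, 0.7]
gripper_width: -0.0001
```

```bash
python3 -c "
from h import *
togo([.586,-.264,.104],np.radians(7.6))"
```

```text
t 13.28 pos [ 0.4888 -0.2787  0.1057] turn rows [0.02 0.   0.02] shift rows now [ 2.46 -0.04  0.04] shift in goal frame [ 2.46 -0.04  0.04] F [-3.2 -1.4  0.7] w -0.0001 q [ 0.44  0.58  0.    2.07  0.    0.49 -1.  ]
```

>>> drive_tool(
  commands=[
    [[0,0,0,0.22,0,0.01,0],[0,0,0,0.22,0,0.01,0],[0,0,0,0.22,0,0.01,0],[0,0,0,0.22,0,0,0],[0,0,0,0.22,0,0,0],[0,0,0,0.22,0,0,0],[0,0,0,0.2,0,0,0],[0,0,0,0.15,0,0,0]],
  ],
)

```text
time_s: 13.95
ee_pos: [0.5642, -0.2692, 0.1047]
tool_rot: [3.131, 0.212, 0.003]
force: [-1.3, -1.3, 1.3]
gripper_width: -0.0
```

```bash
python3 -c "
from h import *
togo([.586,-.264,.104],np.radians(7.6))"
```

```text
t 13.95 pos [ 0.5642 -0.2692  0.1047] turn rows [ 0.04 -0.02  0.03] shift rows now [ 0.56 -0.05  0.02] shift in goal frame [ 0.56 -0.06  0.02] F [-1.3 -1.3  1.3] w -0.0 q [ 0.37  0.64  0.01  1.93 -0.01  0.57 -1.06]
```

>>> drive_tool(
  commands=[
    [[0,0,0,0.15,0,0,0],[0,0,0,0.12,0,0,0],[0,0,0,0.1,0,0,0]],
  ],
)

```text
time_s: 14.2
ee_pos: [0.5813, -0.267, 0.1046]
tool_rot: [3.13, 0.213, 0.005]
force: [-2.1, -1.5, 0.8]
gripper_width: -0.0001
```

```bash
python3 -c "
from h import *
togo([.59,-.264,.104],np.radians(7.6))"
```

```text
t 14.2 pos [ 0.5813 -0.267   0.1046] turn rows [ 0.05 -0.03  0.04] shift rows now [ 0.22 -0.04  0.02] shift in goal frame [ 0.22 -0.05  0.02] F [-2.1 -1.5  0.8] w -0.0001 q [ 0.35  0.65  0.01  1.9  -0.01  0.59 -1.07]
```

>>> drive_tool(
  commands=[
    [[0,0,0,0.08,0,0,0],[0,0,0,0.07,0,0,0]],
  ],
)

```text
time_s: 14.37
ee_pos: [0.5881, -0.2661, 0.1046]
tool_rot: [3.13, 0.213, 0.005]
force: [-1.7, -1.7, 0.9]
gripper_width: 0.0001
```

>>> drive_tool(
  commands=[
    [[0,0,0,0.06,0,0,0]],
  ],
)

```text
time_s: 14.45
ee_pos: [0.5907, -0.2658, 0.1046]
tool_rot: [3.13, 0.213, 0.005]
force: [-0.9, -1.6, -0.0]
gripper_width: 0.0003
```

>>> drive_tool(
  commands=[
    [[0,0,0,0.06,0,0,0]],
  ],
)

```text
time_s: 14.53
ee_pos: [0.5913, -0.2657, 0.1045]
tool_rot: [3.131, 0.212, -0.002]
force: [-7.8, -2.0, 6.6]
gripper_width: 0.0001
```

>>> drive_tool(
  commands=[
    [[0,0,0,0.05,0,0,0]],
  ],
)

```text
time_s: 14.62
ee_pos: [0.5913, -0.2657, 0.1044]
tool_rot: [3.132, 0.211, -0.008]
force: [-4.4, -0.9, 4.3]
gripper_width: 0.0
```

>>> drive_tool(
  commands=[
    [[0,0,0,0.05,0,0,0]],
  ],
)

```text
time_s: 14.7
ee_pos: [0.5913, -0.2657, 0.1044]
tool_rot: [3.133, 0.21, -0.015]
force: [-5.0, -0.8, 4.0]
gripper_width: 0.0
```

>>> drive_tool(
  commands=[
    [[0,0.1,0,0.12,0,0,0]],
  ],
)

```text
time_s: 14.78
ee_pos: [0.5914, -0.2657, 0.1041]
tool_rot: [-3.134, -0.208, 0.016]
force: [-12.9, -2.2, 10.9]
gripper_width: -0.0002
```

```bash
python3 -c "
from h import *
togo([.59,-.264,.104],np.radians(7.6))
grab('scene','s11.png');im=cv2.imread('pics/s11.png');cv2.imwrite('pics/s11c.png',cv2.resize(im[80:320,80:340],None,fx=2.5,fy=2.5))"
```

```text
t 14.78 pos [ 0.5914 -0.2657  0.1041] turn rows [-0.01  0.12 -0.  ] shift rows now [-0.03 -0.05  0.  ] shift in goal frame [-0.03 -0.05  0.  ] F [-12.9  -2.2  10.9] w -0.0002 q [ 0.34  0.66  0.01  1.87 -0.01  0.62 -1.08]
```

View pics/s11c.png

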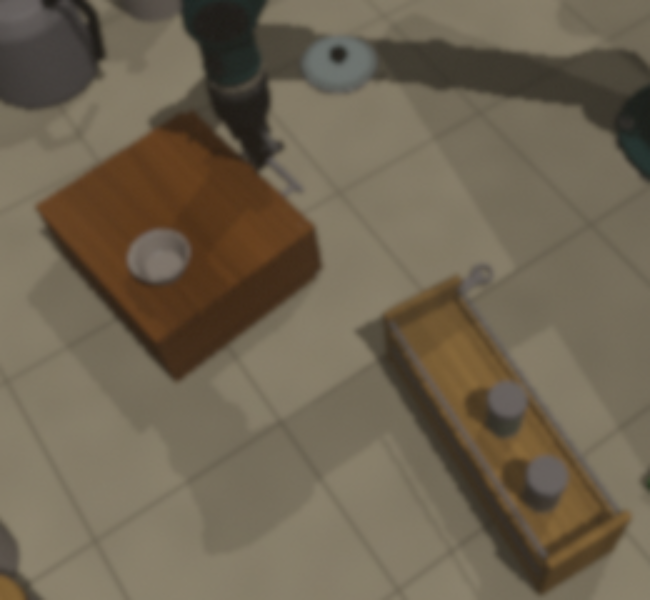

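The drawer sits against its stop: 13 N with no further travel. Backing off and up.

>>> drive_tool(
  commands=[
    [[0,0,0,-0.2,0,0,0],[0,0,0,-0.3,0,0,0],[0,0,0,-0.3,0,-0.1,0],[0,0,0,-0.2,0,-0.4,0],[0,0,0,-0.2,0,-0.7,0],[0,0,0,-0.2,0,-0.7,0],[0,0,0,-0.4,0,-0.7,0],[0,0,0,-0.6,0,-0.3,0],[0,0,0,-0.4,0,0,0],[0,0,0,0,0,0,0],[0,0,0,0,0,0,0]],
  ],
)

```text
time_s: 15.75
ee_pos: [0.4759, -0.2769, 0.2255]
tool_rot: [-3.132, -0.213, -0.004]
force: [0.7, -0.4, -0.4]
gripper_width: -0.0002
```

```bash
python3 -c "
from h import *
togo([.59,-.264,.104],np.radians(7.6))
s=env.read_state();grab('wrist','w12.png');np.savez('w12.npz',p=s['ee_pos'],r=s['tool_rot'])
grab('scene','s12.png');grab('top','t12.png')
a=cv2.imread('pics/s12.png');b=cv2.imread('pics/t12.png')
cv2.imwrite('pics/c12.png',np.hstack([cv2.resize(a[80:330,70:340],(400,370)),cv2.resize(b[80:270,90:400],(400,370))]))"
```

```text
t 15.75 pos [ 0.4759 -0.2769  0.2255] turn rows [-0.03 -0.03  0.03] shift rows now [2.86 0.07 3.05] shift in goal frame [2.87 0.06 3.04] F [ 0.7 -0.4 -0.4] w -0.0002 q [ 0.44  0.39  0.01  2.02 -0.01  0.73 -0.98]
```

View pics/w12.png

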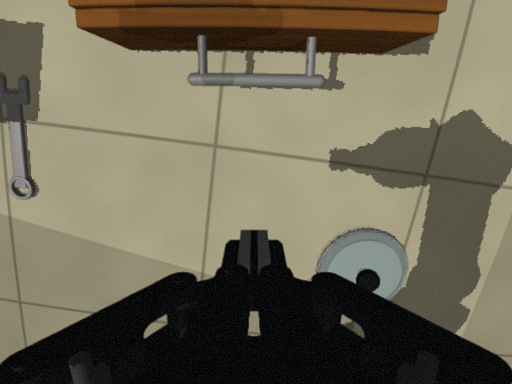

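View pics/c12.png

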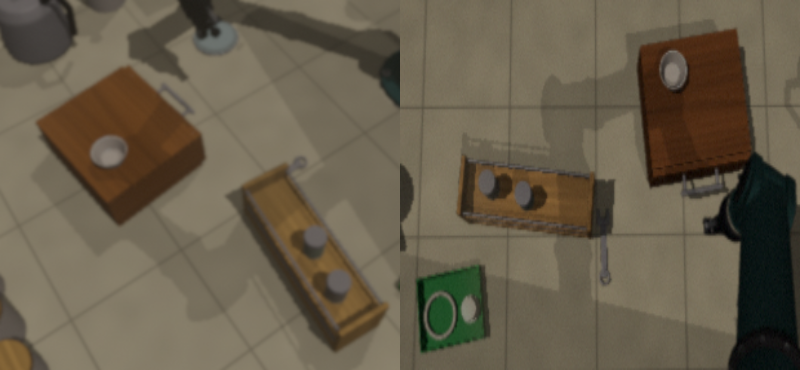

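Run:
```python
from h import *
z=np.load('w12.npz');T=np.eye(4);T[:3,:3]=R.from_rotvec(z['r']).as_matrix();T[:3,3]=z['p']
T=T@np.array(vision.camera_params('wrist')['tool_from_camera'])
for l,u,v,h in(('bar',256,80,.08),('seam',256,8,.116),('outer top',256,29,.113)):print(l,onz('wrist',u,v,h,T).round(4))
im=cv2.imread('pics/w12.png');cv2.imwrite('pics/w12c.png',cv2.resize(im[0:60,60:460],None,fx=2,fy=6))
```

```text
bar [ 0.566  -0.2672  0.08  ]
seam [ 0.6134 -0.2605  0.116 ]
outer top [ 0.5999 -0.2624  0.113 ]
```

View pics/w12c.png

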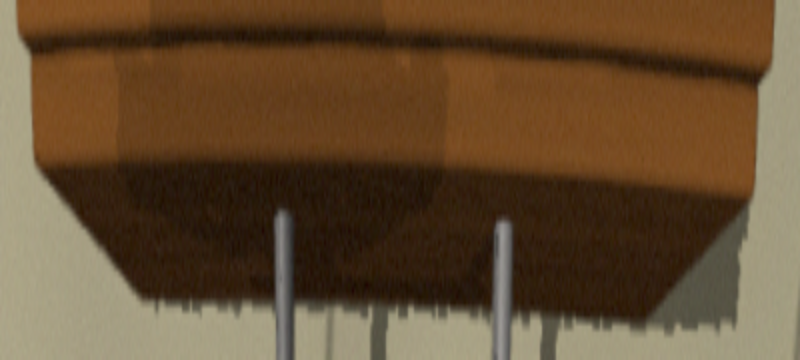

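The panel lies flush against the chest. The thin dark line is the 5 mm height step between them, and the panel's top edge is at x 0.600, where it should be when shut. Handing in.

```bash
python3 -c "
from h import *
print(env.read_state()['time_s'],env.sign_off())"
```

```text
the job is handed in; nothing more can be done
15.9 None
```

The grinding cup is in the drawer and the drawer is shut. I gripped the cup by its steel side, lifted it out over the rack's front rail, and stood it upright in the drawer. I then pushed the drawer against its stop and backed the arm clear. The job was handed in at 15.9 s of the 61 s allowed.

**Last checks:**
- **Cup:** the last wrist picture before closing showed it standing upright and free in the drawer. I could not see it again once the drawer was shut.
- **Drawer:** it stopped moving under a 13 N push. The front panel's outer edge measured x = 0.600, which matches the shut position from the earlier measurements.
- **Everything else:** the final pictures show both jars standing in the rack. The lid, wrench, tray, cap and ring look undisturbed, though I judged that by eye and did not measure them.

**What did not go smoothly:** while lowering the cup, small steps stalled and the tool drifted a few millimetres. One firmer step then pressed the cup on the drawer floor with about 60 N for a moment. I backed off and set it down again at about 21 N before letting go. Both were below the 120 N wrist limit, and the load went through the held cup, not the arm or the gripper's body.

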